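Tighten the stand's column and hold the square in its corner

TASK

On the microscope's camera stand, turn both black wing bolts clockwise to their end stops; only then fetch the steel square and press it into the corner between plate and column, in the middle of the column: stock flat on the plate, blade end flush against the column's front face. Finish while still gripping the square and pressing it firmly against both faces - do not let go - and leave the slide box, the bottle and the objective where they are.

Things in the scene. Friction and masses are not known exactly. Their poses are not given: they have to be found in the camera images.
- corner (a point): Inside corner of the microscope camera stand: point on the plate's top, in the middle of the lower edge of the column's front face, 16 mm above the bench. x points into the column (square to its front face), y to the left along the face, z up. The stand is fixed to the bench; its place and yaw vary.
- plate: The stand's fixed white plate: 230 mm wide (y), 12 mm thick on a 4 mm rubber pad, top 16 mm above the bench. It reaches from 150 mm in front of the corner point to 60 mm behind it. Origin on the bench, straight under the corner point; axes as there.
- column: The stand's fixed column: aluminium block 50 mm wide (y), 40 mm deep (x), 80 mm tall above the plate. A grey cross foot, 220 mm wide, 40 mm deep, 12 mm high, runs out from it to both sides, front faces flush. Origin and axes: those of the corner point.
- bolt_left_grip (a point): Middle of the black bar head of the left captive wing bolt, on its upright axis: 52 mm above the plate, 20 mm behind the column's front face, 85 mm left (+y) of the column's middle. Bar 54 mm long, 14 mm thick, 30 mm high (15 mm above and below this point), on a 21 mm round hub. The frame turns with the bolt: x along the bar.
- bolt_right_grip (a point): The same for the right captive wing bolt, 85 mm right (-y) of the column's middle.
- bolt_left (a joint): Turn of the left bolt in rad, growing clockwise seen from above; 0 = bar along the stand's x; hard end stop (home) at 1.5. Starts between 0.1 and 0.7, turns stiffly (0.06 N m), stays where it is left, does not rise or sink.
- bolt_right (a joint): The same for the right bolt.
- square: Loose steel checking square, about 0.35 kg, standing upright. Stock: bar 120 mm long (x), 22 wide (y), 24 high. Blade: upright at the +x end, 20 mm along x, 8 thick (y), top 70 mm above the underside, outer edge flush with the stock's +x end face. Origin: centre of the stock's underside. Starts on the bench left or right of the stand, +x (blade end) roughly away from the robot.
- heel (a point): Point on the square: middle of the lower edge of its +x end face, 60 mm along +x from the square's origin. It meets the corner point when the square is home.
- slide_box: Bystander: grey slide box with white lid, 97 x 72 x 35 mm, on the bench on the other side of the stand; origin at the centre of its underside.
- oil_bottle: Bystander: small blue immersion-oil bottle with white cap, 44 mm across, 85 mm high, beyond the stand; origin at the centre of its underside.
- objective: Bystander: dark steel microscope objective, a stepped cylinder 34 mm across, 46 mm high, beyond the stand; origin at the centre of its underside.
Not all that is in view belongs to the job. Of the things that look like the square, the smallest one is meant.

How it is judged (in metres and radians):
On the way, in this order (a step that is already met when the one before it is completed fails the run):
1. one wing bolt is turned home, the square not yet brought into the corner (value of joint any of bolt_left, bolt_right above 1.4 rad and distance between heel and corner above 0.05 m), for 0.1 s.
2. both wing bolts are turned home, the square not yet brought into the corner (value of joint each of bolt_left, bolt_right above 1.4 rad and distance between heel and corner above 0.05 m), for 0.1 s.
3. the gripped square is pressed into the corner against both faces (value of joint each of bolt_left, bolt_right above 1.4 rad and x of heel in the frame of corner between -0.003 and 0.003 m and y of heel in the frame of corner between -0.013 and 0.013 m and z of heel in the frame of corner between -0.003 and 0.003 m and angle between square's own z axis and vertical below 0.035 rad and angle between the x axis of square and the x axis of corner, either way round below 0.045 rad and contact force between square and plate above 1.5 N and contact force between square and column above 2 N and contact force between the fingers and square above 2 N and linear speed of square below 0.02 m/s), for 0.2 s.
At the end, for the whole second after the job is handed in: Both bolts within 0.1 rad of their stops; square's heel within 3 mm of the corner in x and z, 13 mm sideways; upright within 0.035 rad, in line with the column's x within 0.045 rad; pressing plate over 1.5 N and column over 2 N, gripped over 2 N, at rest (all of step 3); the arm keeps its last pose, push and grip.
It fails at once if a bystander (slide box, bottle or objective) is shifted more than 25 mm or tipped over (distance of any of slide_box, oil_bottle, objective from where it was at the start of the episode above 0.025 m or angle between any of slide_box, oil_bottle, objective's own z axis and vertical above 0.5 rad).
It also fails if it takes over 70 s, if anything falls off the work surface, if the arm or the gripper's body presses on something with over 40 N, if the wrist force passes 120 N, or if a joint passes its speed limit or range.

ROBOT

A 6-joint arm with a two-finger parallel gripper is mounted at the origin on the work surface. World frame = base frame: x ahead of the robot, y to its left, z up, the work surface at z = 0. Lengths are in m, angles in degrees, forces in N, time in s.
With the tool pointing down it reaches from about 0.3 to 0.75 m from the base axis. Payload 8.5 kg.
Tool frame: the origin (TCP) lies at the very end of the fingers, on their centre line; the grasp point (between the pads) lies 19 mm behind it; z points along the fingers, y is the line along which they close (so a half turn about z gives the same grasp; the last joint's range is limited). The gripper opens to 85 mm and grips with 20 to 120 N. Pads are 22 mm wide; open, the fingers measure 114 mm over their backs; the gripper's body (76 mm by 85 mm) begins 54 mm behind the grasp point. The pads swing forward as they close: fully open they stand 13 mm farther back than shut.
Start: joints at [61.518, 21.807, 74.336, -0, 83.858, -12.336], TCP at [0.153, 0.528, 0.231] pointing down, gripper open.
Joint ranges: [-178.18, 178.18], [-50.72, 133.34], [12.68, 142.11], [-81.47, 261.47], [9.98, 163.14], [-165.26, 165.26]. Speed limits (degrees/s): [136.94, 136.94, 180, 180, 180, 180].

INTERFACE

Orientations are given as a 3x3 rotation matrix whose columns are the frame's x, y, z axes.
In Python, from rig import env gives the robot as it stands.
- The arm moves only by the tool move_arm, never from a script. Its argument "plan" is a list of rows, each a list of 7 numbers: the turn, a rotation vector about the tool's x, y, z in degrees, then the shift along the tool's x, y, z in cm, then the gripper command: -1 is shut, 1 is fully open, values between are in proportion. In form: [[ax, ay, az, tx, ty, tz, jaw], ...]. A call has 1 to 5 rows; each row is the pose to reach, as a shift and turn from the pose commanded when the call began, along the tool's axes at that moment; what a row does not reach only later rows make up. A row lasts 1/10 s, in which the tool goes at most 50 mm and 8.59 degrees, less where a joint would pass 70% of its speed; a pose out of reach is approached as far as the arm can. A call with a gripper value outside its range is refused whole. The fingers move at their own pace and stop on an object; "squeeze" is the grip in N (left out, the last holds). Time passes only in rows, so rows that repeat a pose let the fingers close. It gives the time, the measured TCP pose, the force, the opening and the grip force at its end, in the units of the state.
- env.observe(): the state, without advancing time (a new reading comes with each control period).
- env.get_image(name): name is "scene" or "side" or "wrist"; returns a dict with "color" (400x640x3 uint8, red, green, blue), "fov_y" (degrees; the focal length in pixels is half the picture's height over the tangent of half this angle, whatever the lens; pixels are square), "cx", "cy" (the principal point, pixels), "distortion" ([k1, k2, p1, p2, k3] as OpenCV has them; the pictures are not rectified), "R" (3x3) and "t" (3): a world point X has camera coordinates R X + t. Camera axes: x right, y down, z forward; pixel columns grow to the right and rows downward; lengths in m; the calibration is good to about 2 mm. A picture is of the moment at which its call begins. There is no depth.
- env.close_job(): hands the job in; it is judged then, once.
Trained networks look in a picture, given as the dict that the camera call returned (one of the last four; its "shot" number tells which), for a name from the list of things; names that differ only in an ending like _2 or _b are one class to them, and where a whole thing is asked for, a point or a joint stands for the part that bears it (a point fixed in the world has none). Each returns a list of dicts, best first, with "conf" (0 to 1); they miss things now and then, are a little off and sometimes report something else, mostly with a low value. They report only what shows in the picture. A call takes as long as a camera call. They do not tell look-alikes from the thing itself.
- env.outline_of(target, picture): "mask" (400x640 bool, what is visible of it) and "bbox" ([centre column, centre row, width, height] in pixels, round what is visible of it).
- env.tip_of(target, picture): "pixel" ([column, row] in pixels: a listed point, or the origin of a listed thing).
The state is a dict: "time_s": time; "q": joint angles; "qvel": joint speeds; "joint_efforts": joint torques, N m; "position": TCP position; "tool_rot": TCP orientation; "ft_force": force on the tool from outside, world axes, zero at the start; "wrist_torque": the same for the moment, N m; "grip_width": finger opening in m; "gripper_force": force on a finger pad.
Only numpy, scipy, OpenCV 4.12 (cv2) and the standard library are available. Lean on these libraries where they do the work, as an engineer would, in place of code of your own. Each camera call takes 0.05 s, during which the arm holds its last target. There are 200 camera calls.

## Working session

There is one attempt and no reset: what is moved stays moved. The work goes in short steps, Python scripts to look and compute and a tool call to move; the robot and the scene stay as the last step left them, time stands still between calls to the robot, and variables do not carry over. Pictures are saved under pics/ and viewed, at most 10 in all, crops included, and the job is handed in when it is done.

Besides the shell and the picture viewer there is one more tool, called as name(argument=value, ...), one argument or row to a line, values as JSON. move_arm: Moves the arm, as the interface text tells. Its arguments: {"type":"object","properties":{"plan":{"type":"array"},"squeeze":{"type":"number"}},"required":["plan"]}

```bash
ls; mkdir -p pics; cat > h.py <<'E'
import numpy as np, cv2
from rig import env
def K(p):
    f=200/np.tan(np.radians(p["fov_y"])/2); return np.array([[f,0,p["cx"]],[0,f,p["cy"]],[0,0,1.]])
def ray(p,px):
    u=cv2.undistortPoints(np.array([[px]],float),K(p),np.array(p["distortion"],float))[0,0]
    R=np.array(p["R"]);t=np.array(p["t"])
    return -R.T@t, R.T@np.array([u[0],u[1],1])
def atz(p,px,z):
    c,d=ray(p,px); return c+d*(z-c[2])/d[2]
def proj(p,X):
    return cv2.projectPoints(np.array(X,float).reshape(-1,3),cv2.Rodrigues(np.array(p["R"]))[0],np.array(p["t"],float),K(p),np.array(p["distortion"],float))[0][:,0]
def tri(obs):
    A=np.zeros((3,3));b=np.zeros(3)
    for p,px in obs:
        c,d=ray(p,px);d=d/np.linalg.norm(d);M=np.eye(3)-np.outer(d,d);A+=M;b+=M@c
    return np.linalg.solve(A,b)
def save(p,n): cv2.imwrite("pics/"+n,cv2.cvtColor(p["color"],cv2.COLOR_RGB2BGR))
E
python3 - <<'E'
from h import *
np.set_printoptions(precision=3,suppress=True)
for n in ["scene","side"]:
    p=env.get_image(n); save(p,n+"0.png")
    print(n,-np.array(p["R"]).T@p["t"])
    Z=dict(corner=.016,bolt_left_grip=.068,bolt_right_grip=.068,square=0,heel=0,slide_box=0,oil_bottle=0,objective=0)
    for k,z in Z.items():
        for d in env.tip_of(k,p)[:3]: print(k,round(d["conf"],2),np.round(d["pixel"]),atz(p,d["pixel"],z))
E
```

```text
pics
scene [1.336 0.532 0.659]
corner 0.86 [284. 218.] [0.573 0.024 0.016]
bolt_left_grip 0.79 [304. 214.] [0.594 0.096 0.068]
bolt_right_grip 0.84 [257. 192.] [ 0.572 -0.058  0.068]
bolt_right_grip 0.5 [280. 220.] [0.645 0.061 0.068]
square 0.92 [457. 247.] [0.447 0.433 0.   ]
square 0.89 [414. 202.] [0.309 0.281 0.   ]
square 0.72 [394. 236.] [0.481 0.287 0.   ]
heel 0.97 [376. 246.] [0.541 0.264 0.   ]
heel 0.76 [462. 277.] [0.547 0.47  0.   ]
heel 0.66 [428. 190.] [0.227 0.297 0.   ]
oil_bottle 0.72 [312. 281.] [0.724 0.191 0.   ]
oil_bottle 0.33 [208. 175.] [ 0.479 -0.315  0.   ]
objective 0.71 [170. 224.] [ 0.724 -0.229  0.   ]
side [ 0.463 -0.603  0.639]
corner 0.96 [334. 233.] [0.561 0.011 0.016]
bolt_left_grip 0.75 [342. 189.] [0.587 0.098 0.068]
bolt_right_grip 0.88 [345. 244.] [ 0.571 -0.07   0.068]
square 0.6 [284. 140.] [0.464 0.421 0.   ]
square 0.59 [290. 166.] [0.477 0.288 0.   ]
square 0.57 [228. 172.] [0.311 0.275 0.   ]
heel 0.86 [195. 167.] [0.223 0.3   0.   ]
heel 0.78 [307. 131.] [0.533 0.465 0.   ]
heel 0.72 [312. 170.] [0.533 0.265 0.   ]
slide_box 0.9 [311. 377.] [ 0.489 -0.293  0.   ]
oil_bottle 0.71 [386. 184.] [0.717 0.193 0.   ]
objective 0.97 [437. 337.] [ 0.712 -0.24   0.   ]
```

```bash
python3 - <<'E'
import cv2
a=cv2.imread("pics/scene0.png");b=cv2.imread("pics/side0.png")
cv2.imwrite("pics/crop1.png",cv2.resize(a[150:310,140:500],None,fx=2.2,fy=2.2,interpolation=2))
cv2.imwrite("pics/crop2.png",cv2.resize(b[110:280,170:430],None,fx=3,fy=3,interpolation=2))
E
```

```text
(no output)
```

View pics/crop1.png

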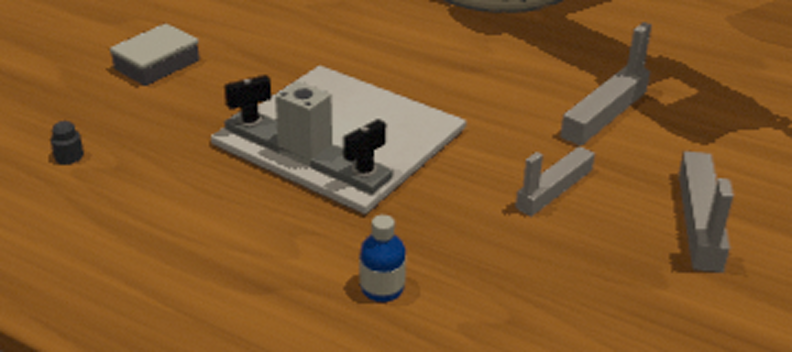

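View pics/crop2.png

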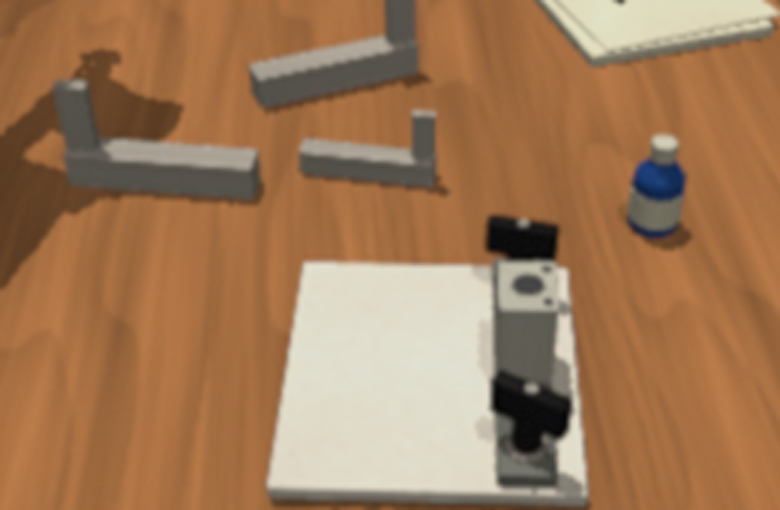

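The scene holds three square look-alikes, given by origin pixel in the scene view:
- A at (457,247), about 190 mm long.
- B at (414,202), about 170 mm long, with its blade towards the robot.
- C at (394,236), with 60 mm from origin to heel, so a 120 mm stock.

C is the smallest, has the right length and its blade points away from the robot, so C is the one meant. The crop confirms it. The bolts are at scene pixels (304,214) and (257,192).

```bash
cat >> h.py <<'E'
from scipy.optimize import minimize
def box(x0,x1,y0,y1,z0,z1): return np.array([[x,y,z] for x in(x0,x1) for y in(y0,y1) for z in(z0,z1)],float)
STAND=[box(-.15,.06,-.115,.115,.004,.016),box(0,.04,-.025,.025,.016,.096),box(0,.04,-.11,.11,.016,.028)]
SQ=[box(-.06,.06,-.011,.011,0,.024),box(.04,.06,-.004,.004,0,.07)]
BAR=[box(-.027,.027,-.007,.007,.053,.083)]
def place(B,q):
    c,s=np.cos(q[2]),np.sin(q[2]); return B@np.array([[c,s,0],[-s,c,0],[0,0,1]])+[q[0],q[1],0]
def render(p,Bs,q,S=4):
    m=np.zeros((400*S,640*S),np.uint8)
    for B in Bs:
        h=cv2.convexHull(((proj(p,place(B,q))+.5)*S).astype(np.int32)); cv2.fillConvexPoly(m,h,1)
    return cv2.resize(m.astype(np.float32),(640,400),interpolation=cv2.INTER_AREA)
def fit(obs,Bs,q0,ig=None):
    def cost(q):
        q=np.array(q)*[1,1,1]; c=0
        for p,m,w in obs:
            r=render(p,Bs,q); c+=np.sum(np.abs(r-m)*w)/(np.sum(m)+1)
        return c
    best=None
    for s in (1,.3):
        sx=np.array([q0+np.array(d)*s for d in ([0,0,0],[.015,0,0],[0,.015,0],[0,0,.15])])
        r=minimize(cost,q0,method="Nelder-Mead",options=dict(initial_simplex=sx,xatol=1e-4,fatol=1e-5)); q0=r.x
    return r.x,r.fun
def getmask(k,p,near=None):
    L=env.outline_of(k,p)
    if not L: return None
    if near is not None: L=sorted(L,key=lambda d:np.hypot(d["bbox"][0]-near[0],d["bbox"][1]-near[1]))
    return L[0]["mask"]
E
python3 - <<'E'
from h import *
np.set_printoptions(precision=4,suppress=True)
s=env.observe(); print(s["position"],np.array(s["tool_rot"]),s["ft_force"])
O=[];Q=[]
for n in ["scene","side"]:
    p=env.get_image(n)
    ms=[getmask(k,p) for k in("plate","column","bolt_left")]
    L=env.outline_of("bolt_left_grip",p); print(n,[m is not None and m.sum() for m in ms],len(L))
    w=np.ones((400,640),np.float32)
    for d in L: w[cv2.dilate(d["mask"].astype(np.uint8),np.ones((5,5)))>0]=0
    m=np.zeros((400,640),np.float32)
    for k in ms[:2]:
        if k is not None: m=np.maximum(m,k)
    O.append((p,m,w))
    sq=getmask("square",p,proj(p,[.507,.277,.01])[0]); Q.append((p,sq.astype(np.float32),1))
for o in O: print(fit([o],STAND,np.array([.567,.017,-.1])))
print(fit(O,STAND,np.array([.567,.017,-.1])))
for o in Q: print(fit([o],SQ,np.array([.48,.287,-.37])))
print(fit(Q,SQ,np.array([.48,.287,-.37])))
E
```

```text
[0.1529 0.5283 0.2313] [[-0.9606  0.2781 -0.    ]
 [ 0.2781  0.9606  0.    ]
 [ 0.      0.     -1.    ]] [-0.0863 -1.0104  0.6043]
scene [np.int64(2561), np.int64(1339), np.int64(332)] 0
side [np.int64(6170), np.int64(1035), np.int64(267)] 1
(array([ 0.5627,  0.0144, -0.1107]), np.float64(0.13747069239616394))
(array([ 0.5621,  0.0165, -0.0985]), np.float64(0.10908026993274689))
(array([ 0.5624,  0.0144, -0.112 ]), np.float64(0.2525010108947754))
(array([ 0.4833,  0.281 , -0.2288]), np.float64(0.14004629850387573))
(array([ 0.481 ,  0.2798, -0.2392]), np.float64(0.09125399589538574))
(array([ 0.4805,  0.2806, -0.2311]), np.float64(0.2336786985397339))
```

```bash
cat >> h.py <<'E'
def go(x,y,z,yang):
    """row numbers for: TCP at x,y,z tool down, closing axis at world angle yang deg (mod 180)"""
    s=env.observe();R=np.array(s["tool_rot"]);P=np.array(s["position"])
    a=np.degrees(np.arctan2(R[1,1],R[0,1])); d=(a-yang+90)%180-90
    print("pos",P.round(4),"yang",a.round(2),"tilt",R[:,2].round(4),"| az",d.round(2),"t cm",(R.T@(np.array([x,y,z])-P)*100).round(2),"F",np.array(s["ft_force"]).round(1),"w",s["grip_width"],"q6",np.array(s["q"])[[0,5]].round(1),"t",s["time_s"])
E
python3 -c "
from h import *
go(.53,.09,.26,64)"
```

```text
pos [0.153  0.5283 0.2313] yang 73.85 tilt [-0.  0. -1.] | az 9.85 t cm [-48.41 -31.61  -2.87] F [ 0.9 -0.7 -0.1] w 0.08521821562897278 q6 [ 61.5 -12.3] t 1.5
```

move_arm(
  plan=[
    [3,0,0,0,0,0,1],
  ],
)

```text
time_s: 1.6
position: [0.1527, 0.5277, 0.2318]
tool_rot: [[-0.961, 0.278, -0.015], [0.278, 0.959, -0.051], [-0.0, -0.053, -0.999]]
ft_force: [-0.6, 0.6, -0.2]
grip_width: 0.0851
gripper_force: 0.0
```

move_arm(
  plan=[
    [-3,0,0,0,0,0,0],
    [-3,0,0,0,0,0,0],
  ],
)

```text
time_s: 1.8
position: [0.1527, 0.528, 0.2314]
tool_rot: [[-0.961, 0.278, 0.0], [0.278, 0.961, 0.0], [0.0, 0.0, -1.0]]
ft_force: [0.3, 0.1, -0.5]
grip_width: 0.059
gripper_force: 0.0
```

move_arm(
  plan=[
    [0,0,5,-48.4,-31.6,-2.9,0],
    [0,0,9.8,-48.4,-31.6,-2.9,0],
    [0,0,9.8,-48.4,-31.6,-2.9,0],
    [0,0,9.8,-48.4,-31.6,-2.9,0],
    [0,0,9.8,-48.4,-31.6,-2.9,0],
  ],
)

```text
time_s: 2.3
position: [0.3166, 0.3373, 0.2442]
tool_rot: [[-0.899, 0.437, -0.0], [0.437, 0.899, -0.0], [0.0, -0.001, -1.0]]
ft_force: [1.0, 0.9, 0.3]
grip_width: 0.0428
gripper_force: 0.0
```

```bash
python3 -c "
from h import *
go(.53,.09,.26,64)"
```

```text
pos [0.3166 0.3373 0.2442] yang 64.07 tilt [-3.e-04 -4.e-04 -1.e+00] | az 0.07 t cm [-30.   -12.92  -1.57] F [1.  0.9 0.3] w 0.04284046549041702 q6 [ 32.1 -32. ] t 2.3
```

move_arm(
  plan=[
    [0,0,0,-30,-12.9,-1.6,0],
    [0,0,0,-30,-12.9,-1.6,0],
    [0,0,0,-30,-12.9,-1.6,0],
    [0,0,0,-30,-12.9,-1.6,0],
    [0,0,0,-30,-12.9,-1.6,0],
  ],
)

```text
time_s: 2.8
position: [0.4799, 0.1481, 0.2565]
tool_rot: [[-0.899, 0.438, -0.001], [0.438, 0.899, -0.0], [0.0, -0.0, -1.0]]
ft_force: [0.3, 1.6, 0.5]
grip_width: 0.0431
gripper_force: 0.0
```

move_arm(
  plan=[
    [0,0,0,-8,-3.5,0,0],
    [0,0,0,-8,-3.5,0,0],
    [0,0,0,-8,-3.5,0,0],
  ],
)

```text
time_s: 3.1
position: [0.5378, 0.0799, 0.2553]
tool_rot: [[-0.897, 0.442, -0.001], [0.442, 0.897, -0.001], [0.001, -0.001, -1.0]]
ft_force: [-0.7, 0.9, -0.2]
grip_width: 0.0428
gripper_force: 0.0
```

```bash
python3 - <<'E'
from h import *
go(.5913,.0974,.2,64)
p=env.get_image("wrist"); save(p,"w1.png"); print(-np.array(p["R"]).T@p["t"])
for k in("bolt_left_grip","corner"):
    for d in env.tip_of(k,p)[:3]: print(k,round(d["conf"],2),np.round(d["pixel"]),atz(p,d["pixel"],.068 if 'b' in k else .016))
print(proj(p,place(np.array([[0,0,.016],[.02,.085,.068],[.02,-.085,.068]]),[.5624,.015,-.106])))
E
```

```text
pos [0.5378 0.0799 0.2553] yang 63.79 tilt [-1.2e-03 -9.0e-04 -1.0e+00] | az -0.21 t cm [-4.03  3.94  5.52] F [-0.7  0.9 -0.2] w 0.04282891800575493 q6 [ -4.  -67.8] t 3.1
[0.46915565 0.11276024 0.39886461]
bolt_left_grip 0.87 [346. 210.] [0.59097498 0.09338563 0.068     ]
bolt_left_grip 0.35 [286. 199.] [0.54331451 0.03196347 0.068     ]
bolt_left_grip 0.24 [439. 114.] [0.53029823 0.23855253 0.068     ]
corner 0.73 [287. 207.] [0.56662782 0.0144985  0.016     ]
[[285.93495702 204.39735497]
 [349.48446596 209.38003586]
 [228.75998278 250.64918135]]
```

View pics/w1.png

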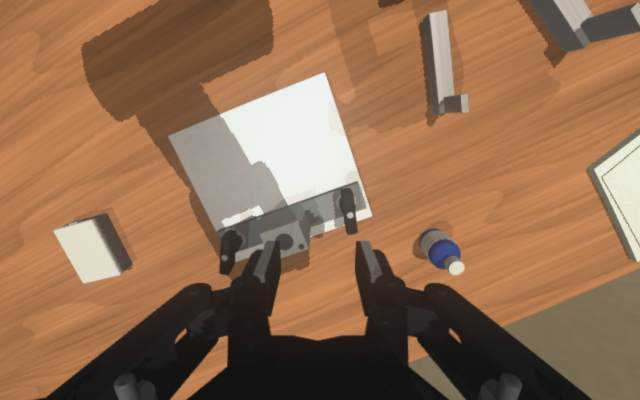

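The wrist view shows the left bolt at (349,210), the right bolt at (230,250), the plate, and square C at (445,70). The bars still need fitting.

```bash
python3 - <<'E'
from h import *
np.set_printoptions(precision=4,suppress=True)
p=env.get_image("wrist"); p2=env.get_image("side")
a=np.linspace(0,2*np.pi,16)
HUB=np.concatenate([np.c_[.0105*np.cos(a),.0105*np.sin(a),0*a+z] for z in(.040,.053)])
St=[.5624,.015,-.106]
for nm,y in(("left",.085),("right",-.085)):
    X=place(np.array([[.02,y,.068]]),St)[0]
    for n,q in(("wrist",p),("side",p2)):
        px=proj(q,X)[0]; m=getmask("bolt_"+nm,q,px)
        if m is None: print("none");continue
        print(nm,n,m.sum(),px)
        m=m.astype(np.float32)
        for B in([BAR[0],HUB],):
            rs=[fit([(q,m,1)],B,np.array([X[0],X[1],St[2]-th])) for th in(.15,.4,.7)]
            r=min(rs,key=lambda r:r[1]); print(r, "theta",St[2]-r[0][2])
m=getmask("plate",p);c=getmask("column",p); print(m.sum(),c.sum())
w=np.ones((400,640),np.float32)
w[245:,:]=0
for nm in("bolt_left","bolt_right"):
    for d in env.outline_of(nm,p): w[cv2.dilate(d["mask"].astype(np.uint8),np.ones((7,7)))>0]=0
print(fit([(p,np.maximum(m,c).astype(np.float32),w)],STAND,np.array(St)))
E
```

```text
left wrist 628 [347.1768 212.4317]
(array([ 0.5922,  0.0951, -0.2737]), np.float64(0.16047297418117523)) theta 0.1677423307615234
left side 321 [343.6307 188.8788]
(array([ 0.5908,  0.0949, -0.2188]), np.float64(0.2554347813129425)) theta 0.11280749410368858
right wrist 726 [226.9637 252.8586]
(array([ 0.5731, -0.0717, -0.6632]), np.float64(0.15586313605308533)) theta 0.5571796665364889
none
18124 4044
(array([ 0.5633,  0.0131, -0.1066]), np.float64(0.015257619321346283))
```

```bash
python3 -c "
from h import *
go(.592,.0958,.13,75)
go(.592,.0958,.056,75)"
```

```text
pos [0.5354 0.0837 0.2562] yang 64.08 tilt [ 1.e-04 -0.e+00 -1.e+00] | az -10.92 t cm [-4.56  3.56 12.62] F [0.1 0.5 0.5] w 0.042683056577319425 q6 [ -3.6 -67.7] t 3.75
pos [0.5354 0.0837 0.2562] yang 64.08 tilt [ 1.e-04 -0.e+00 -1.e+00] | az -10.92 t cm [-4.56  3.56 20.02] F [0.1 0.5 0.5] w 0.042683056577319425 q6 [ -3.6 -67.7] t 3.75
```

move_arm(
  plan=[
    [0,0,-5.5,-4.6,3.6,3,0],
    [0,0,-10.9,-4.6,3.6,7,0],
    [0,0,-10.9,-4.6,3.6,11,0],
    [0,0,-10.9,-4.6,3.6,12.6,0],
    [0,0,-10.9,-4.6,3.6,12.6,0],
  ],
)

```text
time_s: 4.25
position: [0.5915, 0.0958, 0.1274]
tool_rot: [[-0.966, 0.26, -0.006], [0.26, 0.966, 0.0], [0.005, -0.001, -1.0]]
ft_force: [0.3, -0.3, 0.7]
grip_width: 0.0429
gripper_force: 0.0
```

```bash
python3 - <<'E'
from h import *
p=env.get_image("wrist"); save(p,"w2.png")
go(.592,.0958,.056,75)
E
```

```text
pos [0.5925 0.0958 0.1296] yang 74.95 tilt [-0.0016  0.     -1.    ] | az -0.05 t cm [ 0.04 -0.01  7.36] F [0.6 0.2 0.2] w 0.04273648943460447 q6 [ -2.1 -77.1] t 4.3
```

View pics/w2.png

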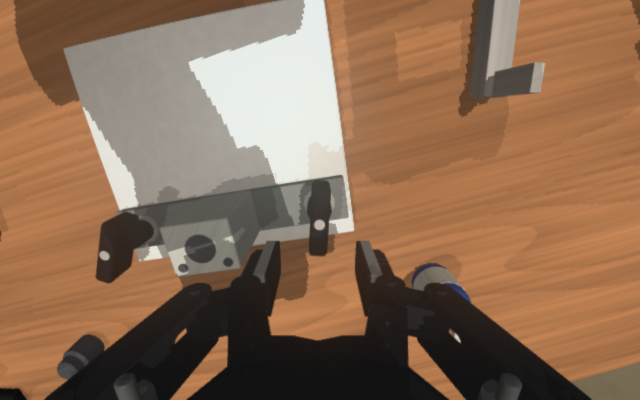

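The left bar, with its dot at (319,225), lies centred and aligned between the fingers. I'll go down, grip and turn it.

move_arm(
  plan=[
    [0,0,0,0,0,3.5,0],
    [0,0,0,0,0,7.3,0],
    [0,0,0,0,0,7.3,-1],
    [0,0,0,0,0,7.3,-1],
    [0,0,0,0,0,7.3,-1],
  ],
  squeeze=30,
)

```text
time_s: 4.8
position: [0.5937, 0.0962, 0.059]
tool_rot: [[-0.966, 0.26, 0.003], [0.26, 0.966, 0.001], [-0.003, 0.002, -1.0]]
ft_force: [0.8, 3.3, -5.3]
grip_width: 0.0132
gripper_force: 32.6
```

move_arm(
  plan=[
    [0,0,0,0,0,0,-1],
    [0,0,7,0,0,0,-1],
    [0,0,14,0,0,0,-1],
    [0,0,14,0,0,0,-1],
  ],
)

```text
time_s: 5.2
position: [0.5935, 0.0958, 0.059]
tool_rot: [[-0.874, 0.486, 0.003], [0.486, 0.874, -0.0], [-0.003, 0.001, -1.0]]
ft_force: [-1.2, 2.2, 3.9]
grip_width: 0.0136
gripper_force: 33.9
```

Forces are small, so I'll continue: 61° yaw now, about 64° still to go.

move_arm(
  plan=[
    [0,0,7,0,0,0,-1],
    [0,0,14,0,0,0,-1],
    [0,0,21,0,0,0,-1],
    [0,0,28,0,0,0,-1],
    [0,0,28,0,0,0,-1],
  ],
)

```text
time_s: 5.7
position: [0.5929, 0.0952, 0.059]
tool_rot: [[-0.544, 0.839, 0.001], [0.839, 0.544, -0.001], [-0.002, 0.001, -1.0]]
ft_force: [-3.4, -1.4, 7.2]
grip_width: 0.0134
gripper_force: 34.3
```

move_arm(
  plan=[
    [0,0,7,0,0,0,-1],
    [0,0,14,0,0,0,-1],
    [0,0,21,0,0,0,-1],
    [0,0,28,0,0,0,-1],
    [0,0,28,0,0,0,-1],
  ],
)

```text
time_s: 6.2
position: [0.592, 0.0949, 0.0589]
tool_rot: [[-0.087, 0.996, -0.001], [0.996, 0.087, -0.002], [-0.002, -0.001, -1.0]]
ft_force: [-6.7, -3.3, 10.0]
grip_width: 0.0132
gripper_force: 34.6
```

move_arm(
  plan=[
    [0,0,4,0,0,0,-1],
    [0,0,7,0,0,0,-1],
    [0,0,10,0,0,0,-1],
    [0,0,10,0,0,0,-1],
  ],
)

```text
time_s: 6.6
position: [0.5918, 0.0949, 0.059]
tool_rot: [[0.083, 0.997, -0.001], [0.997, -0.083, -0.003], [-0.003, -0.001, -1.0]]
ft_force: [-7.8, -2.9, 10.8]
grip_width: 0.0136
gripper_force: 47.5
```

```bash
python3 - <<'E'
from h import *
go(.592,.0958,.15,-2)
print(env.observe()["wrist_torque"])
E
```

```text
pos [0.5918 0.0949 0.059 ] yang -4.77 tilt [-0.0011 -0.0025 -1.    ] | az -2.77 t cm [ 0.07  0.   -9.1 ] F [-7.8 -2.9 10.8] w 0.013554403345844266 q6 [-2.1  2.7] t 6.6
[-0.56089597  1.42905128  1.07176842]
```

move_arm(
  plan=[
    [0,0,-2.8,0,0,0,-1],
    [0,0,-2.8,0,0,0,0],
    [0,0,-2.8,0,0,0,0],
    [0,0,-2.8,0,0,-5,0],
    [0,0,-2.8,0,0,-9,0],
  ],
)

```text
time_s: 7.1
position: [0.5928, 0.0956, 0.1488]
tool_rot: [[0.038, 0.999, 0.0], [0.999, -0.038, -0.0], [-0.0, 0.0, -1.0]]
ft_force: [1.0, -0.9, -0.2]
grip_width: 0.0425
gripper_force: 0.0
```

```bash
python3 - <<'E'
from h import *
go(.574,-.072,.15,52)
E
```

```text
pos [0.5928 0.0956 0.1488] yang -2.21 tilt [ 0.e+00 -1.e-04 -1.e+00] | az -54.21 t cm [-16.82  -1.23  -0.12] F [ 1.  -0.9 -0.2] w 0.04250436429784256 q6 [-2.1  0.1] t 7.1
```

move_arm(
  plan=[
    [0,0,-8,-4,-0.3,0,0],
    [0,0,-16,-8,-0.6,0,0],
    [0,0,-24,-12,-1,0,0],
    [0,0,-32,-16,-1.2,0,0],
    [0,0,-40,-16.8,-1.2,0,0],
  ],
)

```text
time_s: 7.6
position: [0.574, -0.0755, 0.1474]
tool_rot: [[-0.615, 0.789, 0.001], [0.789, 0.615, -0.001], [-0.001, -0.0, -1.0]]
ft_force: [0.0, 1.3, 0.3]
grip_width: 0.043
gripper_force: 0.0
```

move_arm(
  plan=[
    [0,0,-8,0,0,0,0],
    [0,0,-14.2,0,0,0,0],
    [0,0,-14.2,0,0,0,0],
  ],
)

```text
time_s: 7.9
position: [0.5742, -0.0719, 0.1474]
tool_rot: [[-0.788, 0.615, 0.001], [0.615, 0.788, -0.0], [-0.001, 0.0, -1.0]]
ft_force: [-0.4, -0.5, -0.2]
grip_width: 0.0425
gripper_force: 0.0
```

```bash
python3 - <<'E'
from h import *
np.set_printoptions(precision=4,suppress=True)
p=env.get_image("wrist"); save(p,"w3.png")
go(.574,-.072,.058,52)
a=np.linspace(0,2*np.pi,16)
HUB=np.concatenate([np.c_[.0105*np.cos(a),.0105*np.sin(a),0*a+z] for z in(.040,.053)])
for nm,X,t in(("right",[.574,-.072,.068],-.66),("left",[.592,.0955,.068],-1.6)):
    m=getmask("bolt_"+nm,p,proj(p,X)[0])
    if m is not None: print(nm,fit([(p,m.astype(np.float32),1)],[BAR[0],HUB],np.array([X[0],X[1],t])))
E
```

```text
pos [ 0.5742 -0.0718  0.1473] yang 51.84 tilt [ 0.0005 -0.0003 -1.    ] | az -0.16 t cm [ 0.01 -0.03  8.93] F [-0.1  0.6  0.5] w 0.04297982947609604 q6 [-18.8 -70.7] t 7.95
right (array([ 0.5738, -0.0729, -0.6301]), np.float64(0.16289593279361725))
left (array([ 0.5915,  0.0949, -1.6703]), np.float64(0.14773567020893097))
```

View pics/w3.png

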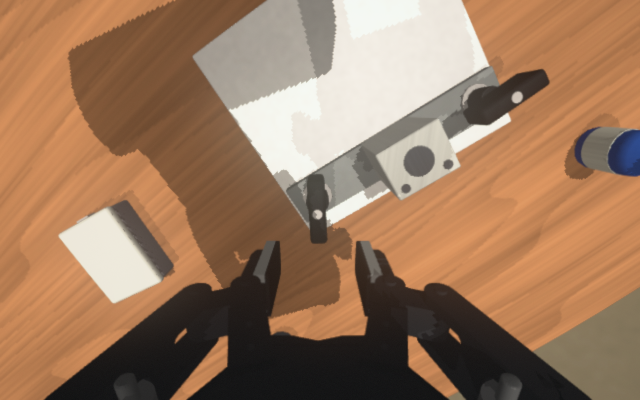

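The left bolt is home: its bar, at (507,95), now lies along the foot. The right bar at (317,210) is centred. I'll grip and turn it.

move_arm(
  plan=[
    [0,0,0,0,0,4.5,0],
    [0,0,0,0,0,8.8,0],
    [0,0,0,0,0,8.8,-1],
    [0,0,0,0,0,8.8,-1],
    [0,0,0,0,0,8.8,-1],
  ],
)

```text
time_s: 8.55
position: [0.574, -0.072, 0.0599]
tool_rot: [[-0.787, 0.617, -0.0], [0.617, 0.787, -0.001], [-0.0, -0.001, -1.0]]
ft_force: [-2.1, -4.0, -13.0]
grip_width: 0.0135
gripper_force: 32.1
```

move_arm(
  plan=[
    [0,0,0,0,0,0,-1],
    [0,0,7,0,0,0,-1],
    [0,0,14,0,0,0,-1],
    [0,0,21,0,0,0,-1],
    [0,0,28,0,0,0,-1],
  ],
)

```text
time_s: 9.05
position: [0.574, -0.0721, 0.0599]
tool_rot: [[-0.401, 0.916, 0.0], [0.916, 0.401, -0.001], [-0.001, -0.0, -1.0]]
ft_force: [-2.5, -3.7, -11.1]
grip_width: 0.0135
gripper_force: 32.5
```

move_arm(
  plan=[
    [0,0,7,0,0,0,-1],
    [0,0,14,0,0,0,-1],
    [0,0,21,0,0,0,-1],
    [0,0,28.5,0,0,0,-1],
    [0,0,28.5,0,0,0,-1],
  ],
)

```text
time_s: 9.55
position: [0.574, -0.0721, 0.06]
tool_rot: [[0.079, 0.997, 0.0], [0.997, -0.079, -0.001], [-0.001, 0.0, -1.0]]
ft_force: [-4.4, -4.6, -7.4]
grip_width: 0.0136
gripper_force: 43.6
```

```bash
python3 - <<'E'
from h import *
go(.574,-.072,.15,-2)
print(env.observe()["wrist_torque"])
E
```

```text
pos [ 0.574  -0.0721  0.06  ] yang -4.52 tilt [ 2.0e-04 -1.5e-03 -1.0e+00] | az -2.52 t cm [-0. -0. -9.] F [-4.4 -4.6 -7.4] w 0.013640707269160517 q6 [-18.8 -14.3] t 9.55
[-0.7728081   0.52021008  0.89704323]
```

move_arm(
  plan=[
    [0,0,-2.5,0,0,0,-1],
    [0,0,-2.5,0,0,0,0],
    [0,0,-2.5,0,0,0,0],
    [0,0,-2.5,0,0,-5,0],
    [0,0,-2.5,0,0,-10,0],
  ],
)

```text
time_s: 10.05
position: [0.5741, -0.0713, 0.1608]
tool_rot: [[0.035, 0.999, -0.0], [0.999, -0.035, 0.001], [0.001, -0.0, -1.0]]
ft_force: [1.1, -0.6, -0.2]
grip_width: 0.0429
gripper_force: 0.0
```

```bash
python3 - <<'E'
from h import *
go(.471,.283,.2,76.8)
E
```

```text
pos [ 0.5741 -0.0713  0.1608] yang -2.02 tilt [-1.e-04  8.e-04 -1.e+00] | az -78.82 t cm [ 35.05 -11.55  -3.89] F [ 1.1 -0.6 -0.2] w 0.042932530339704296 q6 [-18.8 -16.8] t 10.05
```

move_arm(
  plan=[
    [0,0,-8,4,-1.3,-3.9,0],
    [0,0,-16,8,-2.6,-3.9,0],
    [0,0,-24,12,-4,-3.9,0],
    [0,0,-32,16,-5.3,-3.9,0],
    [0,0,-40,20,-6.6,-3.9,0],
  ],
)

```text
time_s: 10.55
position: [0.515, 0.1325, 0.1995]
tool_rot: [[-0.62, 0.785, 0.003], [0.785, 0.62, 0.001], [-0.001, 0.003, -1.0]]
ft_force: [1.2, -0.3, 0.3]
grip_width: 0.043
gripper_force: 0.0
```

```bash
python3 - <<'E'
from h import *
go(.471,.283,.2,76.8)
E
```

```text
pos [0.515  0.1325 0.1995] yang 38.31 tilt [ 3.2e-03  9.0e-04 -1.0e+00] | az -38.49 t cm [14.54  5.88 -0.05] F [ 1.2 -0.3  0.3] w 0.0429806922674899 q6 [  1.6 -36.7] t 10.55
```

move_arm(
  plan=[
    [0,0,-8,4,1.6,0,0.3],
    [0,0,-16,8,3.2,0,0.3],
    [0,0,-24,12,4.8,0,0.3],
    [0,0,-32,14.5,5.9,0,0.3],
    [0,0,-38.5,14.5,5.9,0,0.3],
  ],
)

```text
time_s: 11.05
position: [0.4716, 0.2847, 0.1993]
tool_rot: [[-0.975, 0.224, 0.002], [0.224, 0.975, 0.002], [-0.002, 0.003, -1.0]]
ft_force: [0.5, -0.4, -0.6]
grip_width: 0.0555
gripper_force: 0.0
```

move_arm(
  plan=[
    [0,0,0,0,0,0,0.3],
    [0,0,0,0,0,0,0.3],
  ],
)

```text
time_s: 11.25
position: [0.4729, 0.2812, 0.1988]
tool_rot: [[-0.971, 0.237, 0.001], [0.237, 0.971, 0.001], [-0.001, 0.001, -1.0]]
ft_force: [0.5, -0.6, -0.0]
grip_width: 0.0553
gripper_force: 0.0
```

```bash
python3 - <<'E'
from h import *
np.set_printoptions(precision=4,suppress=True)
p=env.get_image("wrist"); save(p,"w4.png")
px=proj(p,[.4805,.2806,.01])[0]; print(px,[ (d["bbox"],round(d["conf"],2)) for d in env.outline_of("square",p)])
m=getmask("square",p,px).astype(np.float32)
for S in(SQ,):
  for h in(-.23,-.1,-.35): print(fit([(p,m,1)],S,np.array([.4805,.2806,h])))
go(.471,.283,.05,76.8)
E
```

```text
[319.2656 183.9713] [([321.1, 193.7, 21.8, 122.7], 0.89), ([458.4, 140.6, 123.6, 154.9], 0.8)]
(array([ 0.4835,  0.2803, -0.247 ]), np.float64(0.04236963018774986))
(array([ 0.4839,  0.2803, -0.2473]), np.float64(0.04054831340909004))
(array([ 0.4839,  0.2802, -0.2482]), np.float64(0.03719324991106987))
pos [0.4729 0.2807 0.1984] yang 76.3 tilt [ 0.0005  0.0003 -1.    ] | az -0.5 t cm [ 0.25  0.17 14.84] F [-0.3  0.2  0.2] w 0.055750217301266024 q6 [ 18.4 -57.9] t 11.4
```

View pics/w4.png

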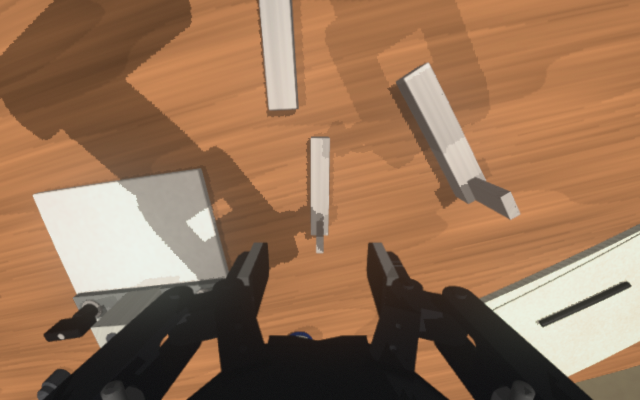

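Square C, at (320,190), is confirmed as the small one; B lies at (283,50) and A at (455,140). It lines up with the fingers, so I'll go down.

```bash
python3 - <<'E'
from h import *
go(.4741,.2827,.005,75.85)
E
```

```text
pos [0.4729 0.2807 0.1984] yang 76.3 tilt [ 5.e-04  3.e-04 -1.e+00] | az 0.45 t cm [-0.06  0.21 19.34] F [-0.3  0.2  0.2] w 0.055750217301266024 q6 [ 18.4 -57.9] t 11.4
```

move_arm(
  plan=[
    [0,0,0.5,-0.1,0.2,4.5,0.3],
    [0,0,0.5,-0.1,0.2,9,0.3],
    [0,0,0.5,-0.1,0.2,13,0.3],
    [0,0,0.5,-0.1,0.2,16.5,0.3],
    [0,0,0.5,-0.1,0.2,18.5,0.3],
  ],
)

```text
time_s: 11.9
position: [0.4733, 0.2821, 0.0106]
tool_rot: [[-0.97, 0.245, -0.003], [0.245, 0.97, -0.001], [0.003, -0.002, -1.0]]
ft_force: [-0.3, -0.3, 0.8]
grip_width: 0.0556
gripper_force: 0.0
```

move_arm(
  plan=[
    [0,0,0,0,0,0.4,0.3],
    [0,0,0,0,0,0.8,0.3],
    [0,0,0,0,0,0.8,0.3],
  ],
)

```text
time_s: 12.2
position: [0.4746, 0.2829, 0.0058]
tool_rot: [[-0.97, 0.243, 0.001], [0.243, 0.97, 0.0], [-0.001, 0.001, -1.0]]
ft_force: [-0.1, 0.6, -1.2]
grip_width: 0.0557
gripper_force: 0.0
```

move_arm(
  plan=[
    [0,0,0,0,0,0,-1],
    [0,0,0,0,0,0,-1],
    [0,0,0,0,0,0,-1],
    [0,0,0,0,0,0,-1],
    [0,0,0,0,0,0,-1],
  ],
  squeeze=80,
)

```text
time_s: 12.7
position: [0.4745, 0.2832, 0.0063]
tool_rot: [[-0.97, 0.243, 0.002], [0.243, 0.97, 0.001], [-0.002, 0.001, -1.0]]
ft_force: [-1.4, -0.1, 6.8]
grip_width: 0.0201
gripper_force: 79.2
```

```bash
python3 - <<'E'
from h import *
go(.4741,.2827,.08,75.85)
E
```

```text
pos [0.4745 0.2832 0.0063] yang 75.96 tilt [ 2.e-03  8.e-04 -1.e+00] | az 0.11 t cm [ 0.02 -0.05 -7.37] F [-1.4 -0.1  6.8] w 0.020117051171183162 q6 [ 18.6 -57.4] t 12.7
```

move_arm(
  plan=[
    [0,0,0,0,0,-2,-1],
    [0,0,0,0,0,-4.5,-1],
    [0,0,0,0,0,-7.4,-1],
    [0,0,0,0,0,-7.4,-1],
  ],
)

```text
time_s: 13.1
position: [0.4755, 0.2835, 0.0824]
tool_rot: [[-0.97, 0.243, 0.006], [0.243, 0.97, 0.002], [-0.005, 0.004, -1.0]]
ft_force: [0.4, -0.5, -3.6]
grip_width: 0.0198
gripper_force: 79.2
```

```bash
python3 - <<'E'
from h import *
go(.4536,.0257,.08,83.9)
E
```

```text
pos [0.4755 0.2835 0.0824] yang 75.96 tilt [ 0.0061  0.0021 -1.    ] | az -7.94 t cm [ -4.13 -25.54   0.17] F [ 0.4 -0.5 -3.6] w 0.019811497777634135 q6 [ 18.5 -57.4] t 13.1
```

move_arm(
  plan=[
    [0,0,0,1,-3.5,0,-1],
    [0,0,-2,1,-7.5,0,-1],
    [0,0,-4,-0.5,-11.5,0,-1],
    [0,0,-6,-2,-15.5,0,-1],
    [0,0,-8,-3,-19.5,0,-1],
  ],
)

```text
time_s: 13.6
position: [0.4555, 0.0848, 0.0783]
tool_rot: [[-0.995, 0.104, -0.001], [0.104, 0.995, -0.0], [0.001, -0.0, -1.0]]
ft_force: [0.6, -0.1, -4.4]
grip_width: 0.0204
gripper_force: 79.4
```

move_arm(
  plan=[
    [0,0,0,-0.5,-3,0,-1],
    [0,0,0,-0.5,-5.5,0,-1],
    [0,0,0,-0.5,-5.5,0,-1],
    [0,0,0,-0.5,-5.5,0,-1],
  ],
)

```text
time_s: 14.0
position: [0.4545, 0.0311, 0.0784]
tool_rot: [[-0.994, 0.107, -0.001], [0.107, 0.994, 0.0], [0.001, 0.0, -1.0]]
ft_force: [0.4, 0.8, -3.4]
grip_width: 0.0202
gripper_force: 79.5
```

```bash
python3 - <<'E'
from h import *
np.set_printoptions(precision=4,suppress=True)
go(.4536,.0257,.06,83.9)
s=env.observe();P=np.array(s["position"])
p=env.get_image("side"); save(p,"s5.png"); w=env.get_image("wrist"); save(w,"w5.png")
q=P[:2]+.0097*np.array([.9943,-.1064])
for im in(p,w):
    m=getmask("square",im,proj(im,[q[0],q[1],P[2]])[0])
    if m is None: print("no");continue
    S=[b+[0,0,P[2]-.0063] for b in SQ]
    print(m.sum(),fit([(im,m.astype(np.float32),1)],S,np.array([q[0],q[1],-.1066])), "nominal",q)
cr=p["color"][130:290,170:430]
cv2.imwrite("pics/s5c.png",cv2.resize(cr[:,:,::-1],None,fx=3,fy=3))
E
```

```text
pos [0.4545 0.0311 0.0784] yang 83.88 tilt [-0.0014  0.0005 -1.    ] | az -0.02 t cm [ 0.03 -0.55  1.84] F [ 0.4  0.8 -3.4] w 0.020195751958355018 q6 [-11.  -94.9] t 14.0
830 (array([ 0.4614,  0.0287, -0.082 ]), np.float64(0.3449157774448395)) nominal [0.4641 0.0301]
7591 (array([ 0.4633,  0.0295, -0.1038]), np.float64(0.24473953247070312)) nominal [0.4641 0.0301]
```

View pics/s5c.png

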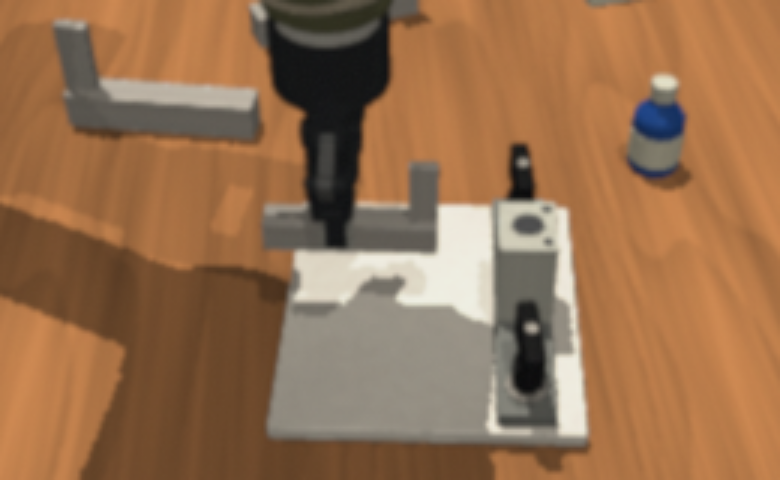

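The crop shows the square gripped level over the plate (stock about (350,230)) and both wing bars, at (520,175) and (530,345), turned square to the column. I'll lower it onto the plate in front of the column.

move_arm(
  plan=[
    [0,0,0,0,-0.5,2,-1],
    [0,0,0,0,-0.5,3.5,-1],
    [0,0,0,0,-0.5,5,-1],
    [0,0,0,0,-0.5,5.2,-1],
    [0,0,0,0,-0.5,5.2,-1],
  ],
)

```text
time_s: 14.7
position: [0.4544, 0.0267, 0.0271]
tool_rot: [[-0.995, 0.104, -0.001], [0.104, 0.995, 0.0], [0.001, 0.0, -1.0]]
ft_force: [-0.3, -0.2, -3.6]
grip_width: 0.0203
gripper_force: 79.4
```

move_arm(
  plan=[
    [0,0,0,0,0,0.15,-1],
    [0,0,0,0,0,0.3,-1],
    [0,0,0,0,0,0.4,-1],
    [0,0,0,0,0,0.4,-1],
  ],
)

```text
time_s: 15.1
position: [0.4545, 0.0263, 0.0232]
tool_rot: [[-0.994, 0.105, 0.0], [0.105, 0.994, -0.0], [-0.0, -0.0, -1.0]]
ft_force: [-0.3, -0.1, -2.4]
grip_width: 0.0203
gripper_force: 79.4
```

```bash
python3 - <<'E'
from h import *
go(.4934,.0214,.0223,83.9)
E
```

```text
pos [0.4545 0.0263 0.0232] yang 83.96 tilt [ 3.e-04 -1.e-04 -1.e+00] | az 0.06 t cm [-3.92 -0.07  0.09] F [-0.3 -0.1 -2.4] w 0.02027258907092595 q6 [-11.6 -95.6] t 15.1
```

move_arm(
  plan=[
    [0,0,0,-1.2,0,0,-1],
    [0,0,0,-2.4,0,0,-1],
    [0,0,0,-3.2,0,0,-1],
    [0,0,0,-3.2,0,0,-1],
    [0,0,0,-3.2,0,0,-1],
  ],
)

```text
time_s: 15.6
position: [0.4858, 0.023, 0.0229]
tool_rot: [[-0.994, 0.105, -0.001], [0.105, 0.994, 0.0], [0.001, 0.0, -1.0]]
ft_force: [-0.5, -1.3, -3.8]
grip_width: 0.0199
gripper_force: 79.4
```

move_arm(
  plan=[
    [0,0,0,0,0,0.1,-1],
    [0,0,0,0,0,0.1,-1],
    [0,0,0,0,0,0.2,-1],
    [0,0,0,0,0,0.2,-1],
  ],
)

```text
time_s: 16.0
position: [0.4857, 0.023, 0.0222]
tool_rot: [[-0.994, 0.105, -0.0], [0.105, 0.994, -0.0], [0.0, -0.0, -1.0]]
ft_force: [-6.5, 0.7, 14.9]
grip_width: 0.0199
gripper_force: 82.1
```

On the plate now. I'll ease the down force slightly and slide forward.

move_arm(
  plan=[
    [0,0,0,-0.2,0,-0.05,-1],
    [0,0,0,-0.4,0,-0.05,-1],
    [0,0,0,-0.6,0,-0.05,-1],
    [0,0,0,-0.6,0,-0.05,-1],
  ],
)

```text
time_s: 16.4
position: [0.4897, 0.0228, 0.0222]
tool_rot: [[-0.994, 0.105, -0.005], [0.105, 0.994, 0.001], [0.005, 0.0, -1.0]]
ft_force: [-12.5, 0.6, 15.5]
grip_width: 0.0201
gripper_force: 82.1
```

move_arm(
  plan=[
    [0,0,0,-0.1,0,0,-1],
    [0,0,0,-0.2,0,0,-1],
    [0,0,0,-0.2,0,0,-1],
  ],
)

```text
time_s: 16.7
position: [0.4916, 0.0226, 0.0222]
tool_rot: [[-0.994, 0.105, -0.005], [0.105, 0.994, 0.001], [0.005, 0.0, -1.0]]
ft_force: [-12.9, 1.6, 16.5]
grip_width: 0.0202
gripper_force: 82.1
```

move_arm(
  plan=[
    [0,0,0,-0.1,0,-0.04,-1],
    [0,0,0,-0.2,0,-0.04,-1],
    [0,0,0,-0.2,0,-0.04,-1],
  ],
)

```text
time_s: 17.0
position: [0.4951, 0.0221, 0.0222]
tool_rot: [[-0.994, 0.105, -0.002], [0.105, 0.994, 0.0], [0.002, 0.0, -1.0]]
ft_force: [-7.9, 0.8, 8.1]
grip_width: 0.0202
gripper_force: 81.2
```

move_arm(
  plan=[
    [0,0,0,-0.1,0,0,-1],
    [0,0,0,-0.2,0,0,-1],
    [0,0,0,-0.2,0,0,-1],
  ],
)

```text
time_s: 17.3
position: [0.4951, 0.0221, 0.0222]
tool_rot: [[-0.994, 0.105, -0.007], [0.105, 0.994, 0.001], [0.007, -0.0, -1.0]]
ft_force: [-15.2, -0.3, 14.8]
grip_width: 0.0201
gripper_force: 82.2
```

move_arm(
  plan=[
    [0,0,0,-0.1,0,0,-1],
    [0,0,0,-0.2,0,0,-1],
    [0,0,0,-0.2,0,0,-1],
    [0,0,0,-0.2,0,0,-1],
  ],
)

```text
time_s: 17.7
position: [0.4951, 0.0221, 0.0222]
tool_rot: [[-0.994, 0.104, -0.011], [0.104, 0.995, 0.001], [0.011, -0.0, -1.0]]
ft_force: [-23.9, -0.6, 22.4]
grip_width: 0.0201
gripper_force: 83.1
```

```bash
python3 - <<'E'
from h import *
np.set_printoptions(precision=4,suppress=True)
go(.4951,.0221,.0222,83.9)
p=env.get_image("side"); w=env.get_image("wrist"); 
S=[b+[0,0,.016] for b in SQ]; P=np.array(env.observe()["position"]); q=P[:2]+.0097*np.array([.9943,-.1064])
for im in(p,w):
    m=getmask("square",im,proj(im,[q[0],q[1],.03])[0])
    if m is not None: print(m.sum(),fit([(im,m.astype(np.float32),1)],S,np.array([q[0],q[1],-.1066])),"home",np.array([.563,.014])-.06*np.array([.9943,-.1064]))
cv2.imwrite("pics/fin.png",np.vstack([cv2.resize(p["color"][140:280,230:410][:,:,::-1],(640,498),interpolation=2)]))
save(w,"w6.png")
E
```

```text
pos [0.4951 0.0221 0.0222] yang 84.01 tilt [-0.0113  0.001  -0.9999] | az 0.11 t cm [-0. -0.  0.] F [-23.9  -0.6  22.4] w 0.0200934417141883 q6 [-11.1 -95.1] t 17.7
833 (array([ 0.5019,  0.021 , -0.1016]), np.float64(0.28424760699272156)) home [0.5033 0.0204]
7413 (array([ 0.5041,  0.0198, -0.1067]), np.float64(0.25475451350212097)) home [0.5033 0.0204]
```

View pics/fin.png

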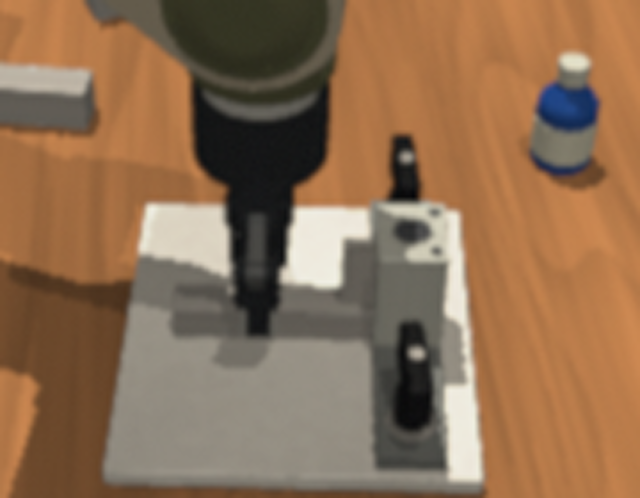

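move_arm(
  plan=[
    [0,-0.4,0,0,0,-0.06,-1],
    [0,-0.4,0,0,0,-0.06,-1],
    [0,-0.4,0,-0.05,0,-0.06,-1],
    [0,-0.4,0,-0.05,0,-0.06,-1],
  ],
)

```text
time_s: 18.3
position: [0.4951, 0.0221, 0.0222]
tool_rot: [[-0.995, 0.104, -0.006], [0.104, 0.995, 0.001], [0.006, -0.0, -1.0]]
ft_force: [-23.6, -1.0, 16.9]
grip_width: 0.0201
gripper_force: 82.3
```

move_arm(
  plan=[
    [0,-0.2,0,-0.1,0,-0.05,-1],
    [0,-0.2,0,-0.1,0,-0.05,-1],
    [0,-0.2,0,-0.1,0,-0.05,-1],
    [0,-0.2,0,-0.1,0,-0.05,-1],
    [0,-0.2,0,-0.1,0,-0.05,-1],
  ],
)

```text
time_s: 18.8
position: [0.4952, 0.0221, 0.0222]
tool_rot: [[-0.995, 0.104, -0.005], [0.104, 0.995, 0.0], [0.005, -0.0, -1.0]]
ft_force: [-25.7, -0.6, 14.4]
grip_width: 0.0202
gripper_force: 81.8
```

```bash
python3 -c "
from rig import env
print(env.close_job())"
```

```text
the job is handed in; nothing more can be done
None
```

The job is handed in, but no verdict came back: both bolts are turned to their stops, the smallest square is still gripped and pressed against plate (about 18 N) and column (at least 11 N, estimated from wrist force), and I did not go near the slide box, bottle or objective.

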